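# Click the wheel's speed selector to 5 and start it

## Robot

A 7-joint arm with a two-finger parallel gripper is mounted at the origin on the work surface. World frame = base frame: x ahead of the robot, y to its left, z up, the work surface at z = 0. Lengths are in mm, angles in rad, forces in N, time in s.
With the tool pointing down it reaches from about 400 to 875 mm from the base axis. Payload 6.5 kg.
Tool frame: the origin (TCP) lies at the centre of the arm's flange, where the gripper is bolted on; the fingertips stand 166 mm ahead of it and the grasp point (between the pads) lies 147 mm ahead of it (bot.tips_ahead is the z of the fingertips in the tool frame, in mm); z points along the fingers, x is the direction in which the jaws open and shut, and the axes are right-handed (so a half turn about z gives the same grasp; the last joint's range is limited). The gripper opens to 88 mm and grips with 3 to 60 N. Pads are 18 mm wide; open, the fingers measure 123 mm over their backs; the gripper's body (75 mm by 187 mm) begins 45 mm behind the grasp point.
Start: joints at [1.048, 0.536, -0.004, 1.538, 0.003, 1.067, -0.071], TCP at [286.7, -583.346, 404.716] pointing down, gripper open.
Joint ranges: [-2.7, 2.7], [-0.37, 2.16], [-1.27, 1.26], [0.24, 2.4], [-1.31, 4.45], [0.19, 1.91], [-2.76, 2.76]. Speed limits (rad/s): [2.39, 2.39, 3.14, 3.14, 3.14, 3.14, 3.14].

## Interface

Orientations are given as [roll, pitch, yaw] about the fixed x, y, z axes, in that order (R = Rz(yaw) Ry(pitch) Rx(roll)).
In Python, from rig import bot, eyes, nets gives the robot as it stands.
- The arm moves only by the tool servo_tool, never from a script. Its argument "rows" is a list of rows, each an object of numbers: "tx", "ty", "tz": the shift along the world's x, y, z in m; "rx", "ry", "rz": the turn, a rotation vector about the world's x, y, z in rad; "fingers": the closure, from -1 (fully open) to 1 (shut), so that 0 is half open. In form: [{"tx": .., "ty": .., "tz": .., "rx": .., "ry": .., "rz": .., "fingers": ..}, ...]. A call has exactly 5 rows; each row is the pose to reach, as a shift and turn from the pose commanded when the call began; what a row does not reach only later rows make up. A row lasts 1/10 s, in which the tool goes at most 50 mm and 8.59 degrees, less where a joint would pass 70% of its speed; a pose out of reach is approached as far as the arm can. A call with a gripper value outside its range is refused whole. The fingers move at their own pace and stop on an object; the grip force is fixed at half the most. Time passes only in rows, so rows that repeat a pose let the fingers close, or fill a call up. It gives the time, the measured TCP pose, the force and the opening at its end, in the units of the state.
- bot.read_state(): the state, without advancing time (a new reading comes with each control period).
- eyes.grab_frame(name): name is "scene" or "top" or "wrist"; returns a dict with "color" (400x640x3 uint8, blue, green, red), "intrinsics" (3x3 intrinsics, pixels), "distortion" ([k1, k2, p1, p2, k3] as OpenCV has them; the pictures are not rectified), "R" (3x3) and "t" (3): a world point X has camera coordinates R X + t; the wrist camera has in their place "tool_from_camera" (4x4, takes a point from camera to tool coordinates, whose origin is the TCP and whose axes are the tool frame's). Camera axes: x right, y down, z forward; pixel columns grow to the right and rows downward; lengths in mm; the calibration is good to about 2 mm. A picture is of the moment at which its call begins: read the wrist's pose just before it. There is no depth.
- bot.sign_off(): hands the job in, once; it reports no verdict.
Trained networks look in the newest picture that a camera, given by its name, has taken for a name from the list of things; names that differ only in an ending like _2 or _b are one class to them, and where a whole thing is asked for, a point or a joint stands for the part that bears it (a point fixed in the world has none). Each returns a list of dicts, best first, with "conf" (0 to 1); they miss things now and then, are a little off and sometimes report something else, mostly with a low value. They report only what shows in the picture. A call takes as long as a camera call. They do not tell look-alikes from the thing itself.
- nets.cut_out(camera, name): "region" (400x640 bool, what is visible of it).
- nets.tip_of(camera, name): "at" ([x, y, z] in mm, in world coordinates, good to about 4 mm: a listed point, or the origin of a listed thing).
The state is a dict: "clock": time; "qpos": joint angles; "qd": joint speeds; "effort": joint torques, N m; "position": TCP position; "tcp_rot": TCP orientation; "contact_force": force on the tool from outside, world axes, zero at the start; "moment": the same for the moment, N m; "width": opening from 0.0 (shut) to 1.0 (fully open).
Only numpy, scipy, OpenCV 4.12 (cv2) and the standard library are available. Lean on these libraries where they do the work, as an engineer would, in place of code of your own. Each camera call takes 0.05 s, during which the arm holds its last target.

## Task

Set the speed on the blue control box to 5: with closed fingertips push the black selector lever clockwise, click by click, until it rests pointing at the yellow dot (the fifth click after the red off dot), and do not click past it. Then press the green start button right down with a fingertip and let it spring back up. Do not pinch the lever, do not press the red stop button, and leave the white castings, the bowl and the tools where they stand.

Things in the scene. Friction and masses are not known exactly. Their poses are not given: they have to be found in the camera images.
- control_box: blue control box, 200 x 200 mm, aluminium top 62 mm above the bench, fixed; origin at the centre of its underside, on the selector's vertical axis. Eight dots 30 degrees apart on its top, 82 mm from the axis, clockwise from above: red (off), four black (1 to 4), yellow (5), two black. In the box's frame red lies at +105 degrees from +x towards +y, yellow at -45
- selector (a joint): lever angle in rad, 0 at the red dot, growing clockwise from above; rests only at the dots, 0.524 (one click) apart; yellow dot = 2.618; end stops just beyond 0 and 3.665. Let go before half-way between dots it springs back, past half-way it snaps ahead to the next dot. Takes 0.10 to 0.18 N m at most (2 to 4 N at 50 mm radius). Starts at any dot from off to 3
- selector_axis (a point): point on the selector's axis, 88 mm above the bench, level with the lever's flat top. The hub is a black disc of 20 mm radius, its top 92 mm above the bench
- selector_tip (a point): middle of the top edge of the lever's outer end, 72 mm from the axis, 88 mm above the bench. The black lever with a white stripe is one-sided: it sticks out from the hub along one radius, from 20 to 72 mm; its flanks are 14 mm apart and stand 70 to 83 mm above the bench, its 9 mm wide core reaches from 68 to 88 mm
- speed5_dot (a point): centre of the yellow dot (13 mm wide) on the control box's top, where the lever must point
- start_button (a joint): travel of the green start button in m, 0 when up, 0.006 fully down; it springs back by itself. Fully down takes about 5 N
- start_button_top (a point): centre of the top of the green start button (round, 40 mm wide, 22 mm above the bench, in a fixed grey housing 56 mm wide and 12 mm tall that stands by itself on the bench); pressed straight down
- stop_button (a joint): travel of the red stop button in m, 0 when up, 0.006 fully down; not to be pressed
- stop_button_top (a point): centre of the top of the red stop button, same build as the green one; which of the two stands on the left varies
- lighthouse: white cast lighthouse, 54 mm wide, 132 mm tall, standing loose on the 170 mm round wheel head (top 82 mm above the bench) at the back of the bench; origin at the centre of its foot
- jar: white cast jar, 74 mm wide, 60 mm tall, loose; origin at the centre of its foot
- vase: white cast vase, 72 mm wide, 95 mm tall, loose; origin at the centre of its foot
- bowl: green bowl, 110 mm wide, 45 mm tall, loose; origin at the centre of its foot
- cone: white cast cone, 60 mm wide, 65 mm tall, loose; origin at the centre of its foot
- brush: brush about 200 mm long lying loose on the bench along its x axis, left of the work
- spatula: spatula about 280 mm long lying loose on the bench along its x axis, right of the work
There are look-alikes about, which are no part of the job. Leave any turquoise look-alike of the part that bears start_button alone.

How it is judged (in metres and radians):
On the way, in this order (a step that is already met when the one before it is completed fails the run):
1. the selector rests at speed 5 (yellow dot) while the start button is still up (value of joint selector between 2.49799 and 2.73799 rad and value of joint start_button below 0.0015 m), for 0.3 s.
2. the green start button is pressed down (at least 4.5 of its 6 mm) with the selector at 5 (value of joint start_button above 0.0045 m and value of joint selector between 2.49799 and 2.73799 rad), for 0.02 s.
At the end, for the whole second after the job is handed in: the selector rests at speed 5 (within 0.12 rad of the yellow dot), the start button has been pressed down after that and is up again, the stop button is up and the loose things are at rest (all of step 1 and value of joint stop_button below 0.0015 m and linear speed of each of lighthouse, jar, vase, bowl, cone, brush, spatula below 0.02 m/s); the robot touches nothing.
It fails at once if the selector goes past the yellow dot, half-way or more to the next (value of joint selector above 2.87979 rad).
It fails at once if the start button is pressed half-way or more while the selector is not at 5 (value of joint start_button above 0.003 m and not (value of joint selector between 2.41799 and 2.81799 rad)).
It fails at once if the red stop button is pressed half-way or more (value of joint stop_button above 0.003 m).
It fails at once if the lever is pinched: both flanks are squeezed at once (contact force between the fingers and selector_c2 above 1.5 N and contact force between the fingers and selector_c3 above 1.5 N).
It fails at once if a casting, the bowl or a tool is lifted or shifted by more than 20 mm (distance of any of lighthouse, jar, vase, bowl, cone, brush, spatula from where it was at the start of the episode above 0.02 m).
It also fails if it takes over 64 s, if anything falls off the work surface, if the arm or the gripper's body presses on something with over 40 N, if the wrist force passes 120 N, or if a joint passes its speed limit or range.

## Working session

There is one attempt and no reset: what is moved stays moved. The work goes in short steps, Python scripts to look and compute and a tool call to move; the robot and the scene stay as the last step left them, time stands still between calls to the robot, and variables do not carry over. Pictures are saved under pics/ and viewed, and the job is handed in when it is done.

Besides the shell and the picture viewer there is one more tool, called as name(argument=value, ...) on one line, values as JSON. servo_tool: Moves the arm, as the interface text tells. Its arguments: {"type":"object","properties":{"rows":{"type":"array"}},"required":["rows"]}

```bash
ls; mkdir -p pics; cat > h.py <<'E'
from rig import bot, eyes, nets
import numpy as np, cv2
def save(cam,name):
    f=eyes.grab_frame(cam); cv2.imwrite('pics/'+name,f['color']); return f
def proj(f,X):
    X=np.atleast_2d(np.array(X,float)); r,_=cv2.Rodrigues(np.array(f['R']))
    return cv2.projectPoints(X,r,np.array(f['t'],float),np.array(f['intrinsics'],float),np.array(f['distortion'],float))[0][:,0]
def ray(f,uv,z):
    n=cv2.undistortPoints(np.array([[uv]],float),np.array(f['intrinsics'],float),np.array(f['distortion'],float))[0,0]
    R=np.array(f['R']);c=-R.T@np.array(f['t']);d=R.T@np.array([n[0],n[1],1]);return c+d*(z-c[2])/d[2]
E
python3 - <<'E'
from h import *
np.set_printoptions(precision=1,suppress=True)
for c in ['scene','top']:
    f=save(c,c+'0.png')
    for n in ['control_box','selector_axis','selector_tip','speed5_dot','start_button_top','stop_button_top','lighthouse','jar','vase','bowl','cone','brush','spatula']:
        for d in nets.tip_of(c,n): print(c,n,round(d['conf'],2),np.array(d['at']),proj(f,d['at'])[0])
s=bot.read_state();print(s)
E
```

```text
pics
scene control_box 0.68 [530.6   7.9  -0.7] [327.2 199.7]
scene selector_axis 0.65 [529.6  10.8  88.9] [328.5 188.4]
scene selector_tip 0.69 [571.3  65.2  90.3] [334.7 203.3]
scene speed5_dot 0.58 [565.2 -72.5  64.8] [305.1 187.8]
scene start_button_top 0.65 [ 391.2 -305.7   21. ] [283.4 137.4]
scene start_button_top 0.47 [ 488.  -315.9   18.8] [267.8 152.1]
scene start_button_top 0.44 [ 497.1 -207.7   22. ] [287.5 165.3]
scene stop_button_top 0.43 [470.  362.6  25.5] [415.1 230.5]
scene stop_button_top 0.27 [745.7 297.8  82.4] [364.4 275.1]
scene lighthouse 0.54 [746.8 295.9  82.1] [363.7 275.1]
scene jar 0.62 [657.8 455.9  -3.4] [412.3 286.5]
scene vase 0.62 [ 808.5 -102.9   -1.9] [262.2 239.2]
scene bowl 0.57 [ 711.5 -333.9    1.3] [231.  190.7]
scene cone 0.56 [327.3 247.8   0.2] [404.9 191.8]
scene brush 0.78 [448.1 501.3   1.4] [449.  247.3]
scene brush 0.69 [328.6 246.6  -0.6] [404.4 192. ]
scene spatula 0.81 [ 379.9 -481.7    2.1] [253.1 120.6]
top control_box 0.86 [534.1   7.6  -2.7] [313.5 215.1]
top control_box 0.56 [534.3   7.3  87. ] [313.5 213.9]
top selector_axis 0
[... 686 characters left out ...]
  -0.9] [413.3 159.3]
top bowl 0.42 [743.4 294.5  80.7] [223.  150.4]
top bowl 0.38 [445.6 500.5  -1.6] [167.2 243.9]
top cone 0.72 [326.9 247.8  -1.4] [242.5 278.5]
top brush 0.78 [443.6 501.4  -6.1] [167.4 244.5]
top spatula 0.71 [ 382.  -485.5   -3.8] [461.9 258.1]
top spatula 0.37 [654.8 458.5   0.6] [179.7 181.7]
{'clock': 1.4, 'qpos': array([ 1. ,  0.5, -0. ,  1.5,  0. ,  1.1, -0.1]), 'qd': array([-0., -0.,  0.,  0., -0.,  0.,  0.]), 'effort': array([  0. , -57.1,   1. , -25.2,  -0.1,   0. ,   0. ]), 'position': array([ 286.7, -583.4,  404.7]), 'tcp_rot': array([ 3.1,  0. , -1.1]), 'contact_force': array([-0.4, -0. , -0.4]), 'moment': array([ 0.,  0., -0.]), 'width': 1.001731157291407}
```

View pictures.

```bash
python3 - <<'E'
import cv2
a=cv2.imread('pics/top0.png');cv2.imwrite('pics/top0c.png',cv2.resize(a[150:300,150:490],None,fx=2.35,fy=2.35,interpolation=2))
cv2.imwrite('pics/top0b.png',cv2.resize(a[175:245,270:420],None,fx=5.3,fy=5.3,interpolation=2))
a=cv2.imread('pics/scene0.png');cv2.imwrite('pics/scene0c.png',cv2.resize(a[110:260,220:460],None,fx=3.3,fy=3.3,interpolation=2))
E
```

```text
(no output)
```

View pics/top0c.png

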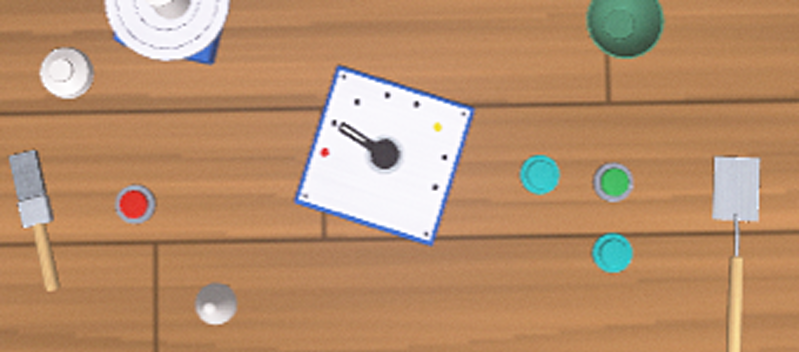

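View pics/top0b.png

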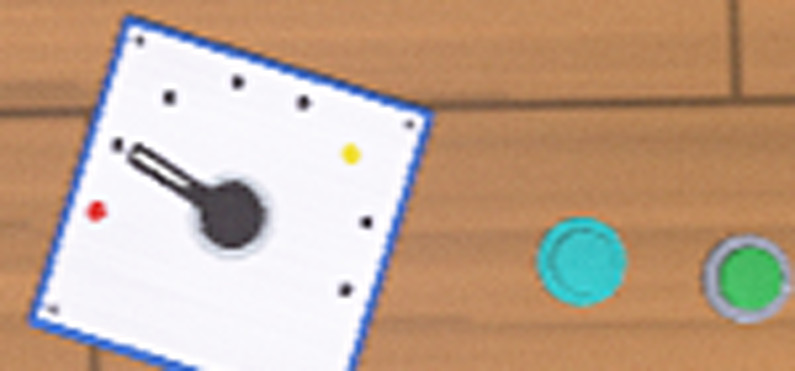

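View pics/scene0c.png

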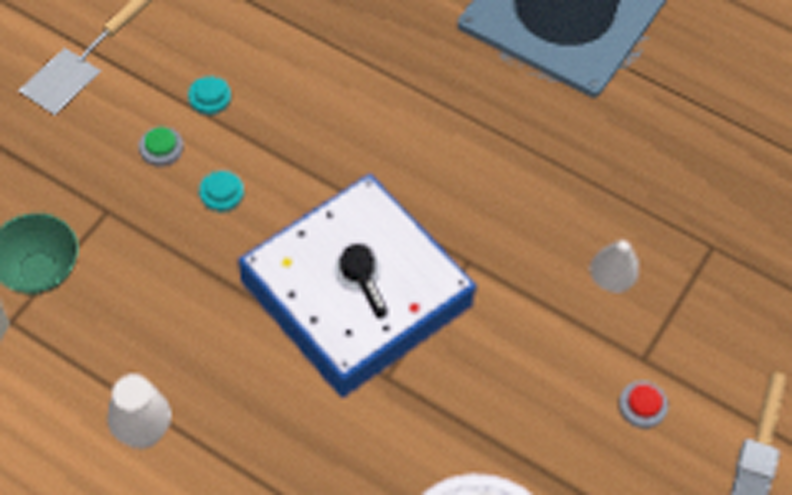

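```bash
python3 - <<'E'
from h import *
np.set_printoptions(precision=1,suppress=True)
f=eyes.grab_frame('top'); im=f['color'];hsv=cv2.cvtColor(im,cv2.COLOR_BGR2HSV).astype(int)
def cents(m):
    n,l,s,c=cv2.connectedComponentsWithStats(m.astype(np.uint8)); return [(s[i,4],c[i]) for i in range(1,n) if s[i,4]>3]
H,S,V=hsv[...,0],hsv[...,1],hsv[...,2]
for nm,m,z in [('yellow',(abs(H-27)<5)&(S>150),62),('red',((H<6)|(H>174))&(S>160),62),('green',(abs(H-65)<10)&(S>130),22)]:
    for a,c in cents(m): print(nm,a,c,ray(f,c,z))
C=ray(f,(270+232/5.3,175+215/5.3),92);print('hub',C)
for p in [(97,211),(118,145),(169,97),(237,82),(303,102),(351,154),(366,222),(345,290)]:
    X=ray(f,(270+p[0]/5.3,175+p[1]/5.3),62);v=X-C;print(X,np.hypot(*v[:2]),np.degrees(np.arctan2(v[1],v[0])))
for p in [(137,152),(200,195)]:
    X=ray(f,(270+p[0]/5.3,175+p[1]/5.3),88);v=X-C;print('lev',X,np.hypot(*v[:2]),np.degrees(np.arctan2(v[1],v[0])))
E
```

```text
yellow 28 [180.5 112.6] [875.4 438.2  62. ]
yellow 6 [335.8 203.8] [566.5 -65.1  62. ]
red 6 [287.8 214.3] [535.3  89.9  62. ]
red 100 [206.3 236.6] [468.3 353.1  62. ]
red 1037 [ 37.9 302.8] [264.  898.5  62. ]
green 100 [411.1 227. ] [ 488.3 -313.5   22. ]
hub [528.7   6.5  92. ]
[533.7  88.4  62. ] 82.05876634421892 86.46600308749034
[573.6  75.1  62. ] 82.03716737136007 56.751121932668674
[602.4  43.7  62. ] 82.56266291318197 26.75106083004605
[610.8   2.1  62. ] 82.28753444498682 -3.041908900543828
[597.9 -37.8  62. ] 82.20812795553579 -32.597161774823796
[565.7 -66.3  62. ] 81.7082586539073 -63.020408400012315
[524.3 -74.6  62. ] 81.17549100766689 -93.08980603750977
[483.4 -61.   62. ] 81.29424949132952 -123.85799553558309
lev [567.4  62.5  88. ] 68.11209117020977 55.352997181893016
lev [541.1  25.4  88. ] 22.57790763204548 56.665875453015445
```

```bash
cat >> h.py <<'E'
C0=np.array([529.,7.])
def pose(th,tang,r=54,z=239):
    t=np.radians(th);e=np.array([np.cos(t),np.sin(t)]);n=np.array([-e[1],e[0]])
    return np.r_[C0+r*e+tang*n,z],th
def rows(targets):
    s=bot.read_state();p=np.array(s['position']);yaw=s['tcp_rot'][2]
    print(s['clock'],p,s['tcp_rot'],s['contact_force'],s['width'])
    for X,th in targets:
        d=(X-p)/1000; print('{"tx":%.4f,"ty":%.4f,"tz":%.4f,"rz":%.3f,"fingers":1}'%(*d,(np.radians(th)-yaw+np.pi)%(2*np.pi)-np.pi))
E
python3 - <<'E'
from h import *
rows([pose(56.7,30,z=300)])
E
```

```text
1.45 [ 286.71262065 -583.33913801  404.72619707] [ 3.14158103e+00 -8.25500962e-06 -1.11398369e+00] [-0.25829292 -0.57759648  0.57764755] 0.9940858856494935
{"tx":0.2469,"ty":0.6519,"tz":-0.1047,"rz":2.104,"fingers":1}
```

servo_tool(rows=[{"tx":0.015,"ty":0.041,"tz":0,"rz":0.13,"fingers":1},{"tx":0.031,"ty":0.082,"tz":0,"rz":0.26,"fingers":1},{"tx":0.046,"ty":0.122,"tz":0,"rz":0.39,"fingers":1},{"tx":0.062,"ty":0.163,"tz":0,"rz":0.52,"fingers":1},{"tx":0.077,"ty":0.204,"tz":0,"rz":0.65,"fingers":1}])

```text
schema error: expected keys tx, ty, tz, rx, ry, rz, fingers
```

servo_tool(rows=[{"tx":0.015,"ty":0.041,"tz":0,"rz":0.13,"fingers":1},{"tx":0.031,"ty":0.082,"tz":0,"rz":0.26,"fingers":1},{"tx":0.046,"ty":0.122,"tz":0,"rz":0.39,"fingers":1},{"tx":0.062,"ty":0.163,"tz":0,"rz":0.52,"fingers":1},{"tx":0.077,"ty":0.204,"tz":0,"rz":0.65,"fingers":1}])

```text
schema error: expected keys tx, ty, tz, rx, ry, rz, fingers
```

```bash
python3 - <<'E'
from h import *
rows([pose(56.7,30,z=300)])
E
```

```text
1.45 [ 286.71262065 -583.33913801  404.72619707] [ 3.14158103e+00 -8.25500962e-06 -1.11398369e+00] [-0.25829292 -0.57759648  0.57764755] 0.9940858856494935
{"tx":0.2469,"ty":0.6519,"tz":-0.1047,"rz":2.104,"fingers":1}
```

servo_tool(rows=[{"tx":0.015,"ty":0.041,"tz":0,"rx":0,"ry":0,"rz":0.13,"fingers":1},{"tx":0.031,"ty":0.082,"tz":0,"rx":0,"ry":0,"rz":0.26,"fingers":1},{"tx":0.046,"ty":0.122,"tz":0,"rx":0,"ry":0,"rz":0.39,"fingers":1},{"tx":0.062,"ty":0.163,"tz":0,"rx":0,"ry":0,"rz":0.52,"fingers":1},{"tx":0.077,"ty":0.204,"tz":0,"rx":0,"ry":0,"rz":0.65,"fingers":1}])

```text
clock: 1.95
position: [364.2, -377.7, 405.0]
tcp_rot: [3.141, -0.001, -0.459]
contact_force: [0.3, 0.1, -0.3]
width: 0.573
```

servo_tool(rows=[{"tx":0.015,"ty":0.041,"tz":0,"rx":0,"ry":0,"rz":0.13,"fingers":1},{"tx":0.031,"ty":0.082,"tz":0,"rx":0,"ry":0,"rz":0.26,"fingers":1},{"tx":0.046,"ty":0.122,"tz":0,"rx":0,"ry":0,"rz":0.39,"fingers":1},{"tx":0.062,"ty":0.163,"tz":0,"rx":0,"ry":0,"rz":0.52,"fingers":1},{"tx":0.077,"ty":0.204,"tz":0,"rx":0,"ry":0,"rz":0.65,"fingers":1}])

```text
clock: 2.45
position: [441.1, -173.7, 405.1]
tcp_rot: [3.141, -0.001, 0.191]
contact_force: [-0.2, 0.1, -0.7]
width: 0.116
```

```bash
sed -i 's/"rz":%.3f/"rx":0,"ry":0,"rz":%.3f/' h.py; python3 - <<'E'
from h import *
rows([pose(56.7,30,z=300)])
E
```

```text
2.45 [ 441.10037346 -173.73693862  405.07482217] [ 3.14087892e+00 -6.62079351e-04  1.91041137e-01] [-0.17546438  0.08763843 -0.6688074 ] 0.1160547042664918
{"tx":0.0925,"ty":0.2423,"tz":-0.1051,"rx":0,"ry":0,"rz":0.799,"fingers":1}
```

servo_tool(rows=[{"tx":0.016,"ty":0.042,"tz":0,"rx":0,"ry":0,"rz":0.14,"fingers":1},{"tx":0.032,"ty":0.084,"tz":-0.01,"rx":0,"ry":0,"rz":0.28,"fingers":1},{"tx":0.048,"ty":0.126,"tz":-0.02,"rx":0,"ry":0,"rz":0.42,"fingers":1},{"tx":0.064,"ty":0.168,"tz":-0.03,"rx":0,"ry":0,"rz":0.55,"fingers":1},{"tx":0.08,"ty":0.208,"tz":-0.05,"rx":0,"ry":0,"rz":0.68,"fingers":1}])

```text
clock: 2.95
position: [521.7, 34.5, 355.5]
tcp_rot: [3.139, -0.002, 0.871]
contact_force: [0.1, -0.7, -0.2]
width: 0.008
```

servo_tool(rows=[{"tx":0.0125,"ty":0.0343,"tz":-0.02,"rx":0,"ry":0,"rz":0.119,"fingers":1},{"tx":0.0125,"ty":0.0343,"tz":-0.055,"rx":0,"ry":0,"rz":0.119,"fingers":1},{"tx":0.0125,"ty":0.0343,"tz":-0.055,"rx":0,"ry":0,"rz":0.119,"fingers":1},{"tx":0.0125,"ty":0.0343,"tz":-0.055,"rx":0,"ry":0,"rz":0.119,"fingers":1},{"tx":0.0125,"ty":0.0343,"tz":-0.055,"rx":0,"ry":0,"rz":0.119,"fingers":1}])

```text
clock: 3.45
position: [533.8, 66.1, 301.3]
tcp_rot: [3.14, -0.001, 0.983]
contact_force: [-0.2, -0.1, -0.7]
width: 0.006
```

```bash
python3 - <<'E'
from h import *
rows([pose(56.7,30,z=239)])
a=save('wrist','w1.png')
a=save('scene','s1.png');cv2.imwrite('pics/s1c.png',cv2.resize(a['color'][110:240,250:420],None,fx=4.5,fy=4.5,interpolation=2))
E
```

```text
3.45 [533.77126646  66.10836284 301.25142364] [ 3.13960620e+00 -7.74893500e-04  9.83069097e-01] [-0.23451863 -0.08997601 -0.72896941] 0.005882930757659399
{"tx":-0.0002,"ty":0.0025,"tz":-0.0623,"rx":0,"ry":0,"rz":0.007,"fingers":1}
```

View pics/w1.png

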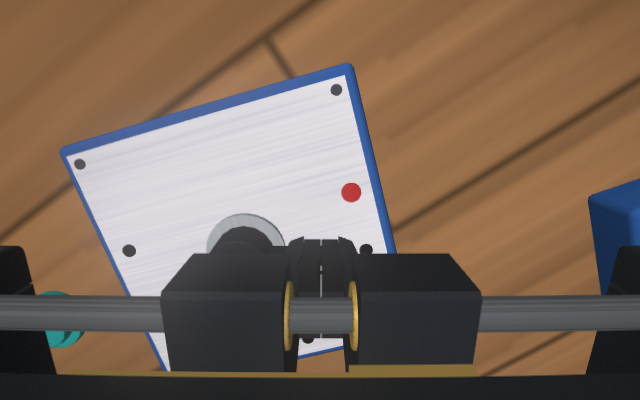

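View pics/s1c.png

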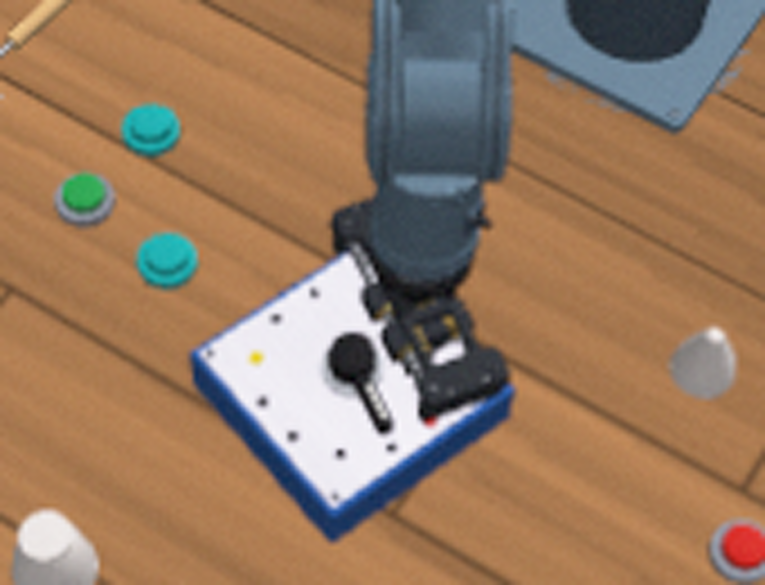

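servo_tool(rows=[{"tx":0,"ty":0.0025,"tz":-0.025,"rx":0,"ry":0,"rz":0.007,"fingers":1},{"tx":0,"ty":0.0025,"tz":-0.05,"rx":0,"ry":0,"rz":0.007,"fingers":1},{"tx":0,"ty":0.0025,"tz":-0.062,"rx":0,"ry":0,"rz":0.007,"fingers":1},{"tx":0,"ty":0.0025,"tz":-0.062,"rx":0,"ry":0,"rz":0.007,"fingers":1},{"tx":0,"ty":0.0025,"tz":-0.062,"rx":0,"ry":0,"rz":0.007,"fingers":1}])

```text
clock: 4.05
position: [533.6, 69.4, 238.7]
tcp_rot: [3.141, -0.001, 0.992]
contact_force: [0.3, 0.5, -0.1]
width: 0.005
```

```bash
python3 - <<'E'
from h import *
rows([pose(t,g) for t,g in [(56.7,24),(56.7,20),(56.7,16),(52,16),(47,16)]])
a=save('scene','s2.png');cv2.imwrite('pics/s2c.png',cv2.resize(a['color'][140:240,280:420],None,fx=5.5,fy=5.5,interpolation=2))
E
```

```text
4.05 [533.64701597  69.39332855 238.66305654] [ 3.14066185e+00 -6.78273288e-04  9.91659498e-01] [ 0.26027094  0.51911967 -0.05153712] 0.004671713045244218
{"tx":0.0049,"ty":-0.0041,"tz":0.0003,"rx":0,"ry":0,"rz":-0.002,"fingers":1}
{"tx":0.0083,"ty":-0.0063,"tz":0.0003,"rx":0,"ry":0,"rz":-0.002,"fingers":1}
{"tx":0.0116,"ty":-0.0085,"tz":0.0003,"rx":0,"ry":0,"rz":-0.002,"fingers":1}
{"tx":0.0160,"ty":-0.0100,"tz":0.0003,"rx":0,"ry":0,"rz":-0.084,"fingers":1}
{"tx":0.0205,"ty":-0.0120,"tz":0.0003,"rx":0,"ry":0,"rz":-0.171,"fingers":1}
```

View pics/s2c.png

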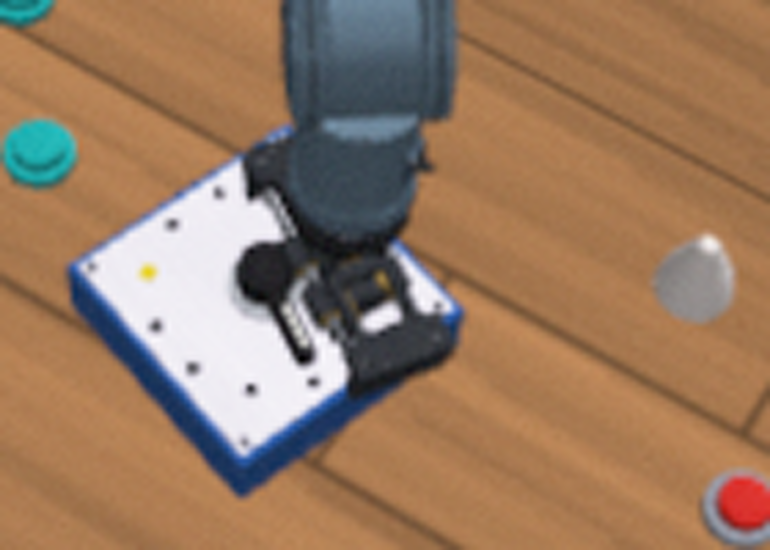

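servo_tool(rows=[{"tx":0.005,"ty":-0.004,"tz":0,"rx":0,"ry":0,"rz":0,"fingers":1},{"tx":0.0083,"ty":-0.0063,"tz":0,"rx":0,"ry":0,"rz":0,"fingers":1},{"tx":0.0116,"ty":-0.0085,"tz":0,"rx":0,"ry":0,"rz":0,"fingers":1},{"tx":0.016,"ty":-0.01,"tz":0,"rx":0,"ry":0,"rz":-0.084,"fingers":1},{"tx":0.0205,"ty":-0.012,"tz":0,"rx":0,"ry":0,"rz":-0.171,"fingers":1}])

```text
clock: 4.6
position: [553.4, 57.8, 237.8]
tcp_rot: [-3.14, 0.0, 0.818]
contact_force: [-3.4, 2.1, 1.6]
width: 0.009
```

```bash
python3 - <<'E'
from h import *
rows([pose(t,16) for t in (43,39,35,31,27)])
a=save('scene','s3.png');cv2.imwrite('pics/s3c.png',cv2.resize(a['color'][140:240,280:420],None,fx=5.5,fy=5.5,interpolation=2))
E
```

```text
4.6 [553.44289244  57.7922738  237.79242939] [-3.14002216e+00  4.68375620e-04  8.17915317e-01] [-3.40440906  2.1460963   1.58088932] 0.008544937172542273
{"tx":0.0041,"ty":-0.0023,"tz":0.0012,"rx":0,"ry":0,"rz":-0.067,"fingers":1}
{"tx":0.0075,"ty":-0.0044,"tz":0.0012,"rx":0,"ry":0,"rz":-0.137,"fingers":1}
{"tx":0.0106,"ty":-0.0067,"tz":0.0012,"rx":0,"ry":0,"rz":-0.207,"fingers":1}
{"tx":0.0136,"ty":-0.0093,"tz":0.0012,"rx":0,"ry":0,"rz":-0.277,"fingers":1}
{"tx":0.0164,"ty":-0.0120,"tz":0.0012,"rx":0,"ry":0,"rz":-0.347,"fingers":1}
```

View pics/s3c.png

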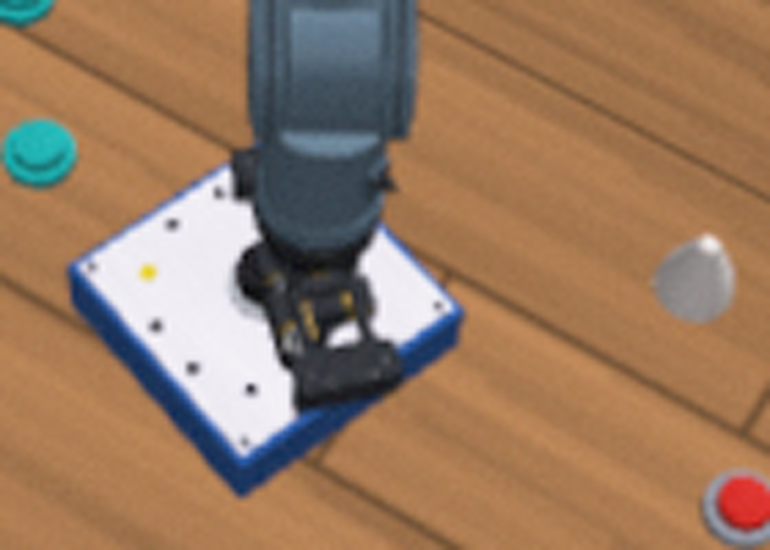

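servo_tool(rows=[{"tx":0.0038,"ty":-0.0022,"tz":0.0005,"rx":0,"ry":0,"rz":-0.07,"fingers":1},{"tx":0.0072,"ty":-0.0044,"tz":0.0005,"rx":0,"ry":0,"rz":-0.14,"fingers":1},{"tx":0.0104,"ty":-0.0067,"tz":0.0005,"rx":0,"ry":0,"rz":-0.21,"fingers":1},{"tx":0.0134,"ty":-0.0093,"tz":0.0005,"rx":0,"ry":0,"rz":-0.28,"fingers":1},{"tx":0.0162,"ty":-0.012,"tz":0.0005,"rx":0,"ry":0,"rz":-0.35,"fingers":1}])

```text
clock: 5.15
position: [570.1, 45.4, 238.3]
tcp_rot: [-3.141, -0.0, 0.47]
contact_force: [-0.1, 1.2, 0.6]
width: 0.005
```

```bash
python3 - <<'E'
from h import *
rows([pose(t,16) for t in (24,21,17,14,10)])
a=save('scene','s4.png');cv2.imwrite('pics/s4c.png',cv2.resize(a['color'][140:240,280:420],None,fx=5.5,fy=5.5,interpolation=2))
E
```

```text
5.15 [570.06735473  45.44077489 238.27330773] [-3.14126835e+00 -8.33768922e-05  4.69755162e-01] [-0.05330609  1.19032193  0.60757512] 0.0049503780016637725
{"tx":0.0018,"ty":-0.0019,"tz":0.0007,"rx":0,"ry":0,"rz":-0.051,"fingers":1}
{"tx":0.0036,"ty":-0.0042,"tz":0.0007,"rx":0,"ry":0,"rz":-0.103,"fingers":1}
{"tx":0.0059,"ty":-0.0074,"tz":0.0007,"rx":0,"ry":0,"rz":-0.173,"fingers":1}
{"tx":0.0075,"ty":-0.0099,"tz":0.0007,"rx":0,"ry":0,"rz":-0.225,"fingers":1}
{"tx":0.0093,"ty":-0.0133,"tz":0.0007,"rx":0,"ry":0,"rz":-0.295,"fingers":1}
```

View pics/s4c.png

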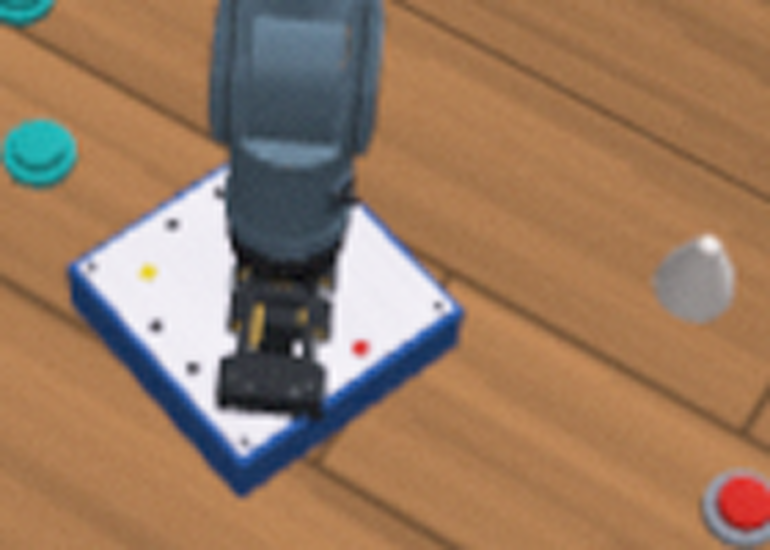

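servo_tool(rows=[{"tx":0.002,"ty":-0.002,"tz":0.0005,"rx":0,"ry":0,"rz":-0.05,"fingers":1},{"tx":0.0036,"ty":-0.0042,"tz":0.0005,"rx":0,"ry":0,"rz":-0.1,"fingers":1},{"tx":0.0059,"ty":-0.0074,"tz":0.0005,"rx":0,"ry":0,"rz":-0.17,"fingers":1},{"tx":0.0075,"ty":-0.01,"tz":0.0005,"rx":0,"ry":0,"rz":-0.225,"fingers":1},{"tx":0.0093,"ty":-0.0133,"tz":0.0005,"rx":0,"ry":0,"rz":-0.295,"fingers":1}])

```text
clock: 5.7
position: [579.1, 32.9, 238.6]
tcp_rot: [-3.14, -0.0, 0.177]
contact_force: [0.9, 1.2, -0.0]
width: 0.005
```

```bash
python3 - <<'E'
from h import *
rows([pose(t,16) for t in (7,4,1,-2,-5)])
E
```

```text
5.7 [579.11289247  32.89880801 238.56040821] [-3.14046806e+00 -9.08364342e-07  1.77308819e-01] [ 0.90291353  1.16812778 -0.00278528] 0.005420040160379025
{"tx":0.0015,"ty":-0.0034,"tz":0.0004,"rx":0,"ry":0,"rz":-0.055,"fingers":1}
{"tx":0.0026,"ty":-0.0062,"tz":0.0004,"rx":0,"ry":0,"rz":-0.107,"fingers":1}
{"tx":0.0036,"ty":-0.0090,"tz":0.0004,"rx":0,"ry":0,"rz":-0.160,"fingers":1}
{"tx":0.0044,"ty":-0.0118,"tz":0.0004,"rx":0,"ry":0,"rz":-0.212,"fingers":1}
{"tx":0.0051,"ty":-0.0147,"tz":0.0004,"rx":0,"ry":0,"rz":-0.265,"fingers":1}
```

servo_tool(rows=[{"tx":0.0014,"ty":-0.003,"tz":0.0004,"rx":0,"ry":0,"rz":-0.055,"fingers":1},{"tx":0.0025,"ty":-0.0058,"tz":0.0004,"rx":0,"ry":0,"rz":-0.107,"fingers":1},{"tx":0.0035,"ty":-0.0086,"tz":0.0004,"rx":0,"ry":0,"rz":-0.16,"fingers":1},{"tx":0.0043,"ty":-0.0114,"tz":0.0004,"rx":0,"ry":0,"rz":-0.212,"fingers":1},{"tx":0.005,"ty":-0.0142,"tz":0.0004,"rx":0,"ry":0,"rz":-0.265,"fingers":1}])

```text
clock: 6.2
position: [584.3, 18.6, 239.2]
tcp_rot: [-3.14, -0.0, -0.088]
contact_force: [-0.2, 3.1, -0.2]
width: 0.003
```

```bash
python3 - <<'E'
from h import *
rows([pose(t,16) for t in (-8,-11,-14,-17,-20)])
for c in ('scene','top'):
  f=save(c,c+'5.png')
  for n in ('selector_tip','speed5_dot'):
    for d in nets.tip_of(c,n):
      v=np.array(d['at'])[:2]-C0; print(c,n,d['conf'],d['at'],np.hypot(*v),np.degrees(np.arctan2(v[1],v[0])))
  a=f['color'];a=a[140:240,280:420] if c=='scene' else a[170:260,270:390]
  cv2.imwrite('pics/%s5c.png'%c,cv2.resize(a,None,fx=5.5,fy=5.5,interpolation=2))
E
```

```text
6.2 [584.259641    18.57134839 239.19837262] [-3.14046505e+00 -9.79040630e-05 -8.79310618e-02] [-0.16344643  3.12715796 -0.17083134] 0.0027016175058448538
{"tx":0.0004,"ty":-0.0032,"tz":-0.0002,"rx":0,"ry":0,"rz":-0.052,"fingers":1}
{"tx":0.0008,"ty":-0.0062,"tz":-0.0002,"rx":0,"ry":0,"rz":-0.104,"fingers":1}
{"tx":0.0010,"ty":-0.0091,"tz":-0.0002,"rx":0,"ry":0,"rz":-0.156,"fingers":1}
{"tx":0.0011,"ty":-0.0121,"tz":-0.0002,"rx":0,"ry":0,"rz":-0.209,"fingers":1}
{"tx":0.0010,"ty":-0.0150,"tz":-0.0002,"rx":0,"ry":0,"rz":-0.261,"fingers":1}
scene speed5_dot 0.55 [565.9, -71.7, 64.5] 86.92122870737619 -64.87956964076086
top speed5_dot 0.93 [568.5, -64.2, 63.3] 81.4229083243776 -60.979569688778525
```

View pics/scene5c.png

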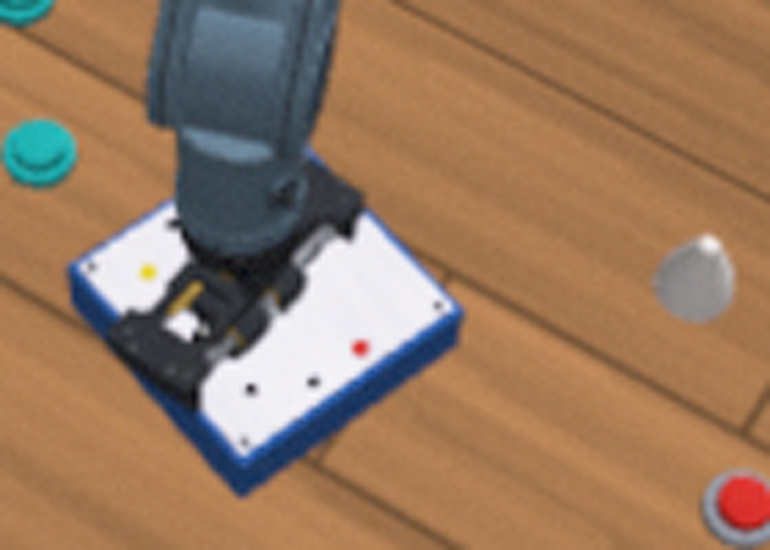

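View pics/top5c.png

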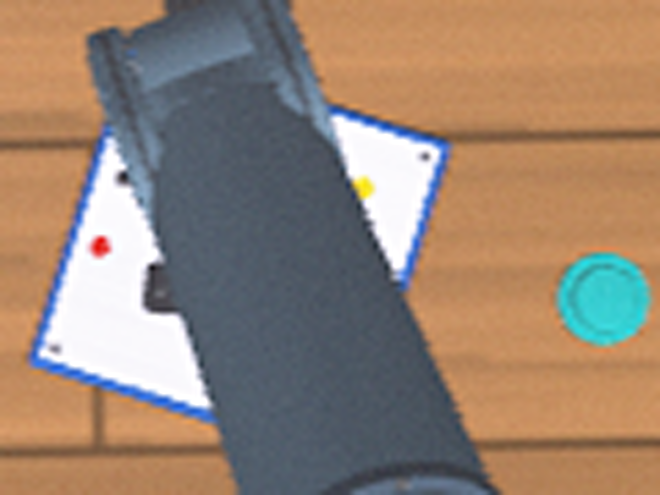

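servo_tool(rows=[{"tx":0.0004,"ty":-0.003,"tz":0,"rx":0,"ry":0,"rz":-0.052,"fingers":1},{"tx":0.0008,"ty":-0.006,"tz":0,"rx":0,"ry":0,"rz":-0.104,"fingers":1},{"tx":0.001,"ty":-0.009,"tz":0,"rx":0,"ry":0,"rz":-0.156,"fingers":1},{"tx":0.0011,"ty":-0.012,"tz":0,"rx":0,"ry":0,"rz":-0.209,"fingers":1},{"tx":0.001,"ty":-0.0148,"tz":0,"rx":0,"ry":0,"rz":-0.261,"fingers":1}])

```text
clock: 7.0
position: [585.3, 2.7, 239.1]
tcp_rot: [3.141, -0.0, -0.351]
contact_force: [-0.6, -0.1, -0.3]
width: 0.005
```

```bash
python3 - <<'E'
from h import *
rows([pose(t,16) for t in (-22,-24,-26,-28,-30)])
f=save('scene','s6.png');a=f['color'];a=a[140:240,280:420]
cv2.imwrite('pics/s6c.png',cv2.resize(a,None,fx=5.5,fy=5.5,interpolation=2))
f=save('wrist','w6.png')
E
```

```text
7.0 [585.25097923   2.67743018 239.13341491] [ 3.14093397e+00 -2.70889287e-04 -3.50728267e-01] [-0.58140258 -0.05544309 -0.34880515] 0.0051150249765123
{"tx":-0.0002,"ty":-0.0011,"tz":-0.0001,"rx":0,"ry":0,"rz":-0.033,"fingers":1}
{"tx":-0.0004,"ty":-0.0030,"tz":-0.0001,"rx":0,"ry":0,"rz":-0.068,"fingers":1}
{"tx":-0.0007,"ty":-0.0050,"tz":-0.0001,"rx":0,"ry":0,"rz":-0.103,"fingers":1}
{"tx":-0.0011,"ty":-0.0069,"tz":-0.0001,"rx":0,"ry":0,"rz":-0.138,"fingers":1}
{"tx":-0.0015,"ty":-0.0088,"tz":-0.0001,"rx":0,"ry":0,"rz":-0.173,"fingers":1}
```

View pics/s6c.png

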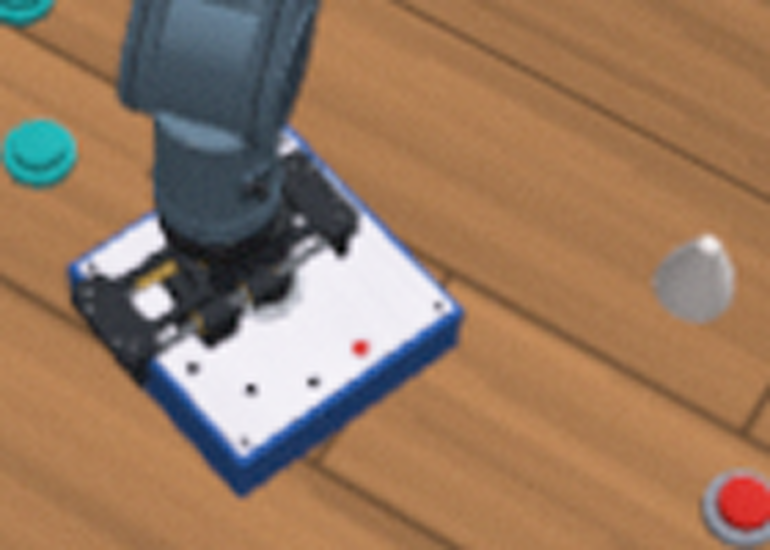

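View pics/w6.png

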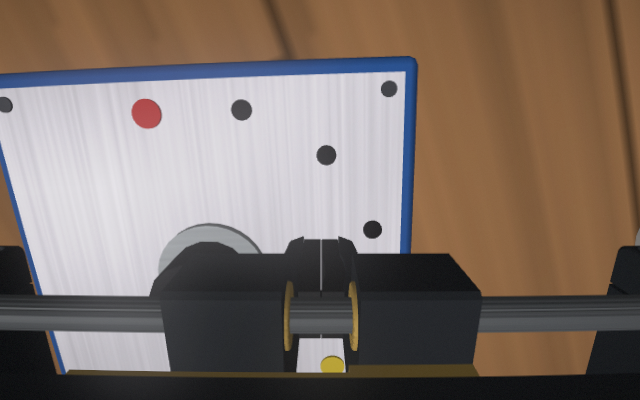

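servo_tool(rows=[{"tx":-0.0004,"ty":-0.003,"tz":0,"rx":0,"ry":0,"rz":-0.068,"fingers":1},{"tx":-0.0011,"ty":-0.0069,"tz":0,"rx":0,"ry":0,"rz":-0.138,"fingers":1},{"tx":-0.002,"ty":-0.0107,"tz":0,"rx":0,"ry":0,"rz":-0.208,"fingers":1},{"tx":-0.0032,"ty":-0.0144,"tz":0,"rx":0,"ry":0,"rz":-0.277,"fingers":1},{"tx":-0.0032,"ty":-0.0144,"tz":0,"rx":0,"ry":0,"rz":-0.277,"fingers":1}])

```text
clock: 7.6
position: [582.2, -11.0, 239.2]
tcp_rot: [-3.141, -0.0, -0.626]
contact_force: [1.0, 1.5, -0.9]
width: 0.001
```

```bash
python3 - <<'E'
from h import *
print(pose(-36,16))
rows([pose(t,16) for t in (-38,-40,-42,-44,-46)])
f=save('scene','s7.png');a=f['color'];a=a[140:240,280:420]
cv2.imwrite('pics/s7c.png',cv2.resize(a,None,fx=5.5,fy=5.5,interpolation=2))
E
```

```text
(array([582.09148173, -11.79613171, 239.        ]), -36)
7.6 [582.1689188  -10.98976142 239.20524247] [-3.14094964e+00 -4.11233566e-04 -6.25635651e-01] [ 0.96584948  1.52015541 -0.85850146] 0.0006897812821138167
{"tx":-0.0008,"ty":-0.0026,"tz":-0.0002,"rx":0,"ry":0,"rz":-0.038,"fingers":1}
{"tx":-0.0015,"ty":-0.0045,"tz":-0.0002,"rx":0,"ry":0,"rz":-0.072,"fingers":1}
{"tx":-0.0023,"ty":-0.0063,"tz":-0.0002,"rx":0,"ry":0,"rz":-0.107,"fingers":1}
{"tx":-0.0032,"ty":-0.0080,"tz":-0.0002,"rx":0,"ry":0,"rz":-0.142,"fingers":1}
{"tx":-0.0041,"ty":-0.0097,"tz":-0.0002,"rx":0,"ry":0,"rz":-0.177,"fingers":1}
```

View pics/s7c.png

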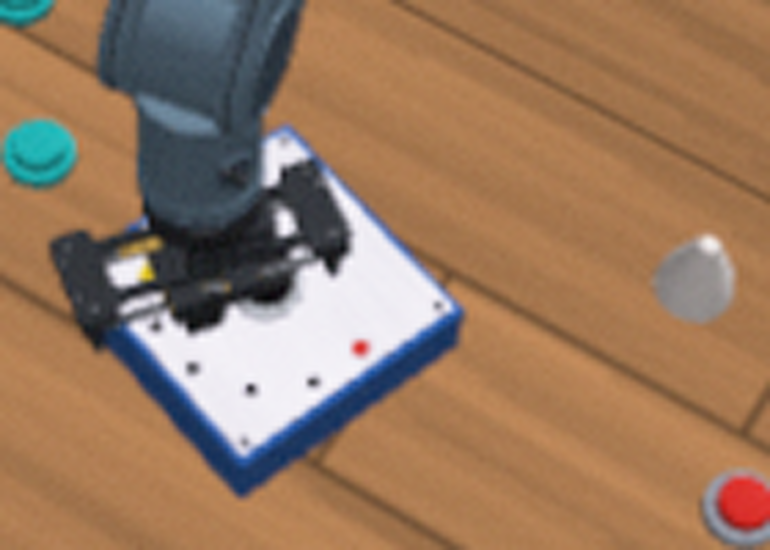

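Force has returned (1.8 N at −36°), so the lever is at dot 4 and in contact. Continue slowly to −46°.

servo_tool(rows=[{"tx":-0.0007,"ty":-0.0018,"tz":0,"rx":0,"ry":0,"rz":-0.035,"fingers":1},{"tx":-0.0014,"ty":-0.0037,"tz":0,"rx":0,"ry":0,"rz":-0.07,"fingers":1},{"tx":-0.0022,"ty":-0.0055,"tz":0,"rx":0,"ry":0,"rz":-0.105,"fingers":1},{"tx":-0.0031,"ty":-0.0072,"tz":0,"rx":0,"ry":0,"rz":-0.14,"fingers":1},{"tx":-0.004,"ty":-0.009,"tz":0,"rx":0,"ry":0,"rz":-0.175,"fingers":1}])

```text
clock: 8.15
position: [577.5, -21.1, 239.0]
tcp_rot: [3.14, 0.0, -0.805]
contact_force: [-0.5, -0.2, -0.1]
width: 0.005
```

```bash
python3 - <<'E'
from h import *
rows([pose(t,16) for t in (-48,-50,-51,-52,-53)])
E
```

```text
8.15 [577.52996727 -21.08003466 239.03633672] [ 3.13986638e+00  1.34770317e-04 -8.04986705e-01] [-0.53443681 -0.17738118 -0.05541223] 0.00506248031119698
{"tx":-0.0005,"ty":-0.0013,"tz":-0.0000,"rx":0,"ry":0,"rz":-0.033,"fingers":1}
{"tx":-0.0016,"ty":-0.0030,"tz":-0.0000,"rx":0,"ry":0,"rz":-0.068,"fingers":1}
{"tx":-0.0021,"ty":-0.0038,"tz":-0.0000,"rx":0,"ry":0,"rz":-0.085,"fingers":1}
{"tx":-0.0027,"ty":-0.0046,"tz":-0.0000,"rx":0,"ry":0,"rz":-0.103,"fingers":1}
{"tx":-0.0033,"ty":-0.0054,"tz":-0.0000,"rx":0,"ry":0,"rz":-0.120,"fingers":1}
```

servo_tool(rows=[{"tx":0.005,"ty":0.005,"tz":0,"rx":0,"ry":0,"rz":0,"fingers":1},{"tx":0.006,"ty":0.006,"tz":0.03,"rx":0,"ry":0,"rz":0,"fingers":1},{"tx":0.006,"ty":0.006,"tz":0.07,"rx":0,"ry":0,"rz":0,"fingers":1},{"tx":0.0,"ty":-0.03,"tz":0.1,"rx":0,"ry":0,"rz":0,"fingers":1},{"tx":-0.02,"ty":-0.07,"tz":0.1,"rx":0,"ry":0,"rz":0,"fingers":1}])

```text
clock: 8.65
position: [560.7, -89.9, 343.7]
tcp_rot: [-3.136, -0.007, -0.798]
contact_force: [0.5, -0.8, 0.5]
width: 0.005
```

servo_tool(rows=[{"tx":-0.015,"ty":-0.045,"tz":0,"rx":0,"ry":0,"rz":0,"fingers":1},{"tx":-0.03,"ty":-0.09,"tz":0,"rx":0,"ry":0,"rz":0,"fingers":1},{"tx":-0.045,"ty":-0.135,"tz":0,"rx":0,"ry":0,"rz":0,"fingers":1},{"tx":-0.06,"ty":-0.17,"tz":0,"rx":0,"ry":0,"rz":0,"fingers":1},{"tx":-0.07,"ty":-0.2,"tz":0,"rx":0,"ry":0,"rz":0,"fingers":1}])

```text
clock: 9.15
position: [486.3, -293.0, 339.1]
tcp_rot: [3.14, 0.001, -0.804]
contact_force: [0.7, 0.4, -0.5]
width: 0.008
```

```bash
python3 - <<'E'
from h import *
rows([(np.array([488.3,-314.5,230.]),-46)])
for c in ('scene','top'):
  f=save(c,c+'8.png')
  for n in ('selector_tip','start_button_top'):
    for d in nets.tip_of(c,n):
      v=np.array(d['at'])[:2]-C0; print(c,n,d['conf'],d['at'],np.hypot(*v),np.degrees(np.arctan2(v[1],v[0])))
  a=f['color'];a=a[120:230,250:400] if c=='scene' else a[170:270,280:430]
  cv2.imwrite('pics/%s8c.png'%c,cv2.resize(a,None,fx=5.3,fy=5.3,interpolation=2))
f=save('wrist','w8.png')
E
```

```text
9.15 [ 486.26442233 -293.00058718  339.09492812] [ 3.13975966e+00  5.38585810e-04 -8.04407892e-01] [ 0.66638641  0.4410793  -0.4597961 ] 0.007751985143809948
{"tx":0.0020,"ty":-0.0215,"tz":-0.1091,"rx":0,"ry":0,"rz":0.002,"fingers":1}
scene selector_tip 0.5 [564.8, -56.6, 91.6] 72.98355979259985 -60.625140686851765
scene start_button_top 0.65 [494.0, -210.4, 23.0] 220.19936421343274 -99.14577416075261
scene start_button_top 0.55 [392.1, -309.0, 22.7] 344.3800371682424 -113.42360423805859
scene start_button_top 0.46 [492.7, -314.9, 16.6] 323.94027227252866 -96.43394626155803
top selector_tip 0.77 [561.5, -57.5, 86.1] 72.22534181296756 -63.25756307538975
top start_button_top 0.6 [393.1, -311.6, 24.2] 346.37374323120974 -113.10084959939655
top start_button_top 0.58 [498.7, -212.8, 23.3] 221.8786379983436 -97.84890281306299
```

View pics/scene8c.png

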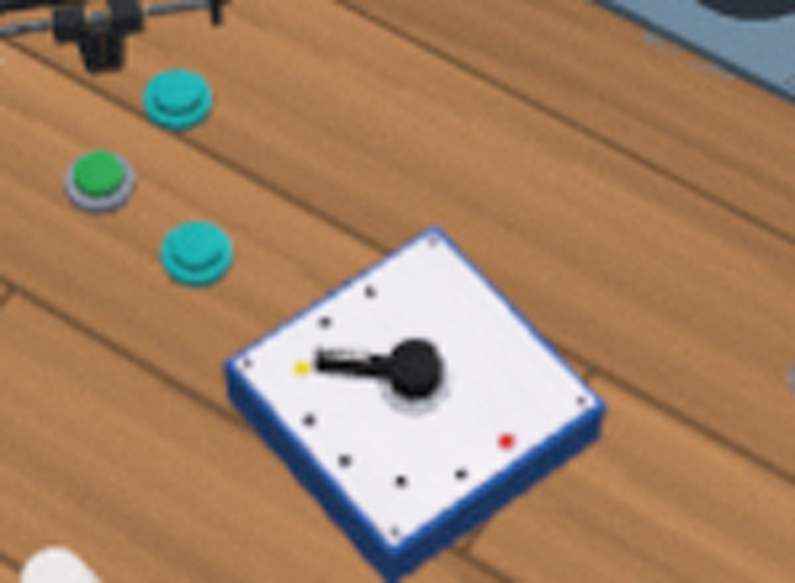

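View pics/top8c.png

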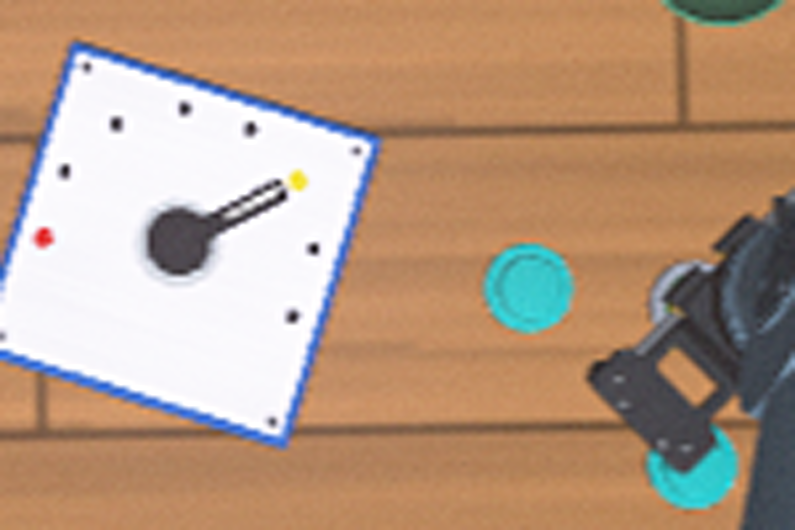

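View pics/w8.png

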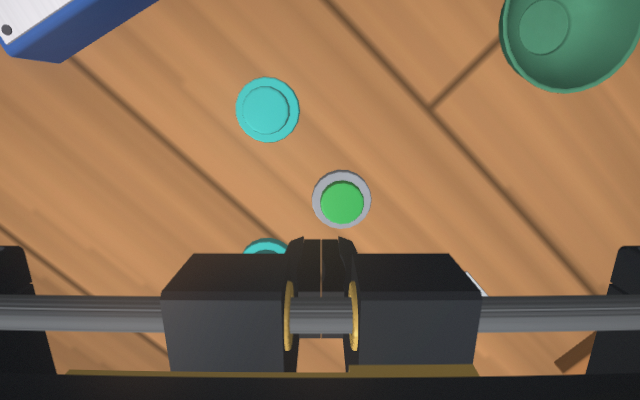

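```bash
python3 - <<'E'
from h import *
from scipy.spatial.transform import Rotation as Rn
s=bot.read_state();f=eyes.grab_frame('wrist')
def gc(im):
    h=cv2.cvtColor(im,cv2.COLOR_BGR2HSV).astype(int);m=((abs(h[...,0]-65)<10)&(h[...,1]>130)&(h[...,2]>90)).astype(np.uint8)
    n,l,st,c=cv2.connectedComponentsWithStats(m);return [(st[i,4],c[i]) for i in range(1,n) if st[i,4]>50]
T=np.array(f['tool_from_camera']);W=np.eye(4);W[:3,:3]=Rn.from_euler('xyz',s['tcp_rot']).as_matrix();W[:3,3]=s['position']
M=np.linalg.inv(W@T);f['R']=M[:3,:3];f['t']=M[:3,3]
for a,c in gc(f['color']):print('w',a,c,ray(f,c,22))
f=eyes.grab_frame('scene')
for a,c in gc(f['color']):print('s',a,c,ray(f,c,22))
E
```

```text
w 1328 [341.97138554 203.00150602] [ 488.3542491  -314.97517517   22.        ]
s 56 [267.96428571 152.41071429] [ 490.4311119  -312.74977796   22.        ]
```

servo_tool(rows=[{"tx":0.002,"ty":-0.021,"tz":-0.03,"rx":0,"ry":0,"rz":0,"fingers":1},{"tx":0.002,"ty":-0.021,"tz":-0.07,"rx":0,"ry":0,"rz":0,"fingers":1},{"tx":0.002,"ty":-0.021,"tz":-0.11,"rx":0,"ry":0,"rz":0,"fingers":1},{"tx":0.002,"ty":-0.021,"tz":-0.13,"rx":0,"ry":0,"rz":0,"fingers":1},{"tx":0.002,"ty":-0.021,"tz":-0.13,"rx":0,"ry":0,"rz":0,"fingers":1}])

```text
clock: 10.1
position: [489.1, -309.7, 206.3]
tcp_rot: [3.14, 0.006, -0.8]
contact_force: [0.2, 0.3, 0.5]
width: 0.006
```

```bash
python3 - <<'E'
from h import *
rows([(np.array([488.7,-314.,183.]),-46)])
f=save('scene','s9.png');cv2.imwrite('pics/s9c.png',cv2.resize(f['color'][100:200,220:360],None,fx=5.5,fy=5.5,interpolation=2))
E
```

```text
10.1 [ 489.12962456 -309.65788092  206.25795913] [ 3.1401697   0.00576428 -0.80044967] [0.19535775 0.28229157 0.50930135] 0.005897782427631902
{"tx":-0.0004,"ty":-0.0043,"tz":-0.0233,"rx":0,"ry":0,"rz":-0.002,"fingers":1}
```

View pics/s9c.png

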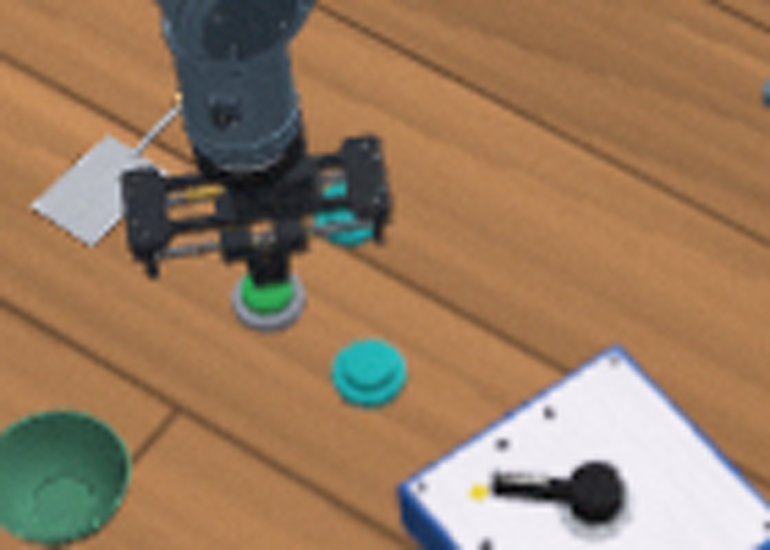

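servo_tool(rows=[{"tx":0,"ty":-0.004,"tz":0,"rx":0,"ry":0,"rz":0,"fingers":1},{"tx":0,"ty":-0.004,"tz":-0.01,"rx":0,"ry":0,"rz":0,"fingers":1},{"tx":0,"ty":-0.004,"tz":-0.017,"rx":0,"ry":0,"rz":0,"fingers":1},{"tx":0,"ty":-0.004,"tz":-0.021,"rx":0,"ry":0,"rz":0,"fingers":1},{"tx":0,"ty":-0.004,"tz":-0.023,"rx":0,"ry":0,"rz":0,"fingers":1}])

```text
clock: 10.65
position: [489.9, -315.2, 185.9]
tcp_rot: [3.141, 0.0, -0.802]
contact_force: [-1.3, 1.0, 4.3]
width: 0.006
```

```bash
python3 - <<'E'
from h import *
rows([(np.array([488.7,-314.,183.]),-46)])
E
```

```text
10.65 [ 489.94198823 -315.23030105  185.88972984] [ 3.14146012e+00  2.57080129e-04 -8.02012348e-01] [-1.32090645  0.98061958  4.25220039] 0.005676971031808374
{"tx":-0.0012,"ty":0.0012,"tz":-0.0029,"rx":0,"ry":0,"rz":-0.001,"fingers":1}
```

servo_tool(rows=[{"tx":0,"ty":0,"tz":-0.002,"rx":0,"ry":0,"rz":0,"fingers":1},{"tx":0,"ty":0,"tz":-0.004,"rx":0,"ry":0,"rz":0,"fingers":1},{"tx":0,"ty":0,"tz":-0.005,"rx":0,"ry":0,"rz":0,"fingers":1},{"tx":0,"ty":0,"tz":-0.005,"rx":0,"ry":0,"rz":0,"fingers":1},{"tx":0,"ty":0,"tz":-0.005,"rx":0,"ry":0,"rz":0,"fingers":1}])

```text
clock: 11.15
position: [490.0, -315.2, 182.3]
tcp_rot: [3.141, 0.0, -0.802]
contact_force: [-4.4, 2.5, 15.2]
width: 0.004
```

servo_tool(rows=[{"tx":0,"ty":0,"tz":0.01,"rx":0,"ry":0,"rz":0,"fingers":1},{"tx":0,"ty":0,"tz":0.03,"rx":0,"ry":0,"rz":0,"fingers":1},{"tx":0,"ty":0,"tz":0.07,"rx":0,"ry":0,"rz":0,"fingers":1},{"tx":0,"ty":0,"tz":0.11,"rx":0,"ry":0,"rz":0,"fingers":1},{"tx":0,"ty":0,"tz":0.15,"rx":0,"ry":0,"rz":0,"fingers":1}])

```text
clock: 11.65
position: [489.8, -315.1, 332.7]
tcp_rot: [-3.142, 0.0, -0.802]
contact_force: [1.3, 0.4, -1.0]
width: 0.0
```

servo_tool(rows=[{"tx":0,"ty":0,"tz":0.02,"rx":0,"ry":0,"rz":0,"fingers":1},{"tx":0,"ty":0,"tz":0.02,"rx":0,"ry":0,"rz":0,"fingers":1},{"tx":0,"ty":0,"tz":0.02,"rx":0,"ry":0,"rz":0,"fingers":1},{"tx":0,"ty":0,"tz":0.02,"rx":0,"ry":0,"rz":0,"fingers":1},{"tx":0,"ty":0,"tz":0.02,"rx":0,"ry":0,"rz":0,"fingers":1}])

```text
clock: 12.15
position: [489.6, -315.0, 349.6]
tcp_rot: [3.141, 0.003, -0.802]
contact_force: [-0.4, -0.2, -0.2]
width: 0.004
```

```bash
python3 - <<'E'
from h import *
s=bot.read_state();print(s['clock'],s['position'],s['contact_force'])
f=save('scene','s10.png');cv2.imwrite('pics/s10c.png',cv2.resize(f['color'][110:270,220:460],None,fx=3.3,fy=3.3,interpolation=2))
for d in nets.tip_of('scene','selector_tip'):
   v=np.array(d['at'])[:2]-C0;print(d,np.degrees(np.arctan2(v[1],v[0])))
E
```

```text
12.15 [ 489.58141917 -314.99092257  349.63632161] [-0.35131188 -0.18201621 -0.2270391 ]
{'at': [561.8, -58.5, 91.0], 'conf': 0.68} -63.399969718895896
```

View pics/s10c.png

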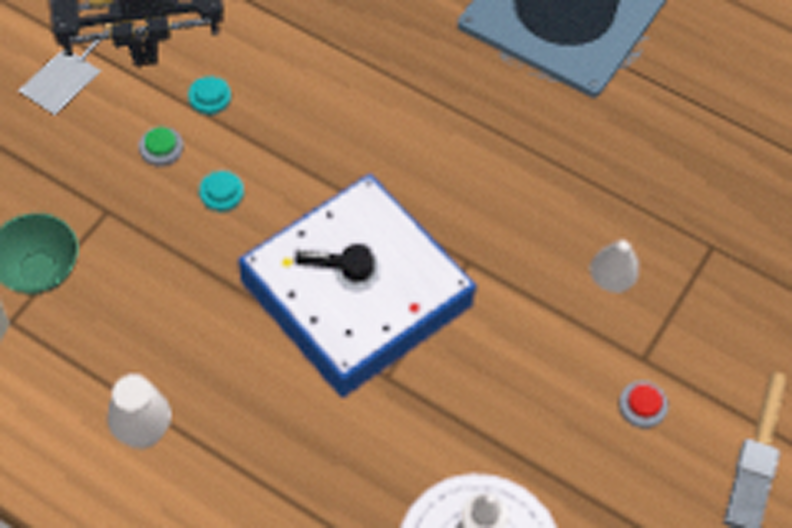

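The picture shows the lever at the yellow dot (288,262), the green button up (160,143), and nothing disturbed.

```bash
python3 -c "
from rig import bot
print(bot.sign_off())"
```

```text
the job is handed in; nothing more can be done
None
```

The selector is set to 5 and the green start button has been pressed and is up again. I handed the job in at about 12 s of the 64 s; no verdict is reported.

- **Selector:** I pushed the lever with closed fingertips, four clicks clockwise from dot 1, where it started. My last check put it at −63.4°, against −63.0° measured for the yellow dot.
- **Start button:** I pressed the green button until it bottomed out. The fingertips reached about 16 mm above the bench at 15 N, which is about 5.7 of the 6 mm travel. The last picture shows it sprung back up.
- **Everything else:** The red stop button, the turquoise look-alikes and every loose thing in the last picture's view stood where they were. The jar was outside that cropped view, and the arm never went near it. The arm was clear, with no contact force.
- **Disagreement:** One network reading from the scene camera gave the lever −60.6° just after the last click, against −63.3° from the top camera. That is within the network's stated 4 mm error.

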